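# Fit the display plate in its spring-clip stand

### The arm

A 7-joint arm with a two-finger parallel gripper is mounted at the origin on a cart in front of the work surface, level with it; the furniture and walls round the work are solid. World frame = base frame: x ahead of the robot, y to its left, z up, the work surface at z = 0. Lengths are in m, angles in rad, forces in N, time in s.
With the tool pointing down it reaches from about 0.35 to 0.9 m from the base axis. Payload 19.9 kg.
Tool frame: the origin (TCP) lies on the centre line of the jaws, within the pads' length; the fingertips stand 19 mm ahead of it and the grasp point (between the pads) is the TCP; z points along the fingers, y is the line along which they close (so a half turn about z gives the same grasp; the last joint's range is limited). The gripper opens to 94 mm and grips with 3 to 60 N. Pads are 16 mm wide; open, the fingers measure 119 mm over their backs; the gripper's body (75 mm by 177 mm) begins 78 mm behind the grasp point.
Start: joints at [-1.282, 0.417, -0.01, 1.614, 0.005, 1.111, -0.053], TCP at [0.203, 0.591, 0.224] pointing down, gripper open.
Joint ranges: [-2.81, 2.81], [-0.39, 2.02], [-1.27, 1.25], [0.06, 2.57], [-1.19, 4.33], [0.19, 2], [-2.82, 2.82]. Speed limits (rad/s): [1.89, 1.89, 2.39, 2.39, 3.01, 3.01, 3.01].

### API

Orientations are given as a rotation vector (axis times angle).
In Python, from plant import arm, get_image, get_calibration gives the robot as it stands.
- The arm moves only by the tool carry_out, never from a script. Its argument "targets" is a list of rows, each an object with "dr": the turn, a rotation vector about the tool's x, y, z in normalised numbers (1 is 120 degrees), a list of three; "translation": the shift along the tool's x, y, z in shares of 0.75 m (1.0 is 0.75 m), a list of three; "jaw": the opening, from -1 (shut) to 1 (fully open). In form: [{"dr": [rx, ry, rz], "translation": [dx, dy, dz], "jaw": jaw}, ...]. A call has 1 to 12 rows; each row is the pose to reach, as a shift and turn from the pose commanded when the call began, along the tool's axes at that moment; what a row does not reach only later rows make up. A row lasts 1/10 s, in which the tool goes at most 50 mm and 8.59 degrees, less where a joint would pass 70% of its speed; a pose out of reach is approached as far as the arm can. A call with a gripper value outside its range is refused whole. The fingers move at their own pace and stop on an object; the grip force is fixed at half the most. Time passes only in rows, so rows that repeat a pose let the fingers close. It gives the time, the measured TCP pose, the force, the opening and the grip force at its end, in the units of the state.
- arm.sense(): the state, without advancing time (a new reading comes with each control period).
- get_image(name): name is "side" or "top" or "wrist"; returns (picture, depth): 480x640x3 uint8, red, green, blue; 480x640 float32, m along the optical axis (not along the pixel's ray), 0 where there is no reading.
- get_calibration(name): a dict with "mtx" (3x3 intrinsics, pixels), "T" (4x4, takes a point from camera to world coordinates); the wrist camera has in their place "mount" (4x4, takes a point from camera to tool coordinates, whose origin is the TCP and whose axes are the flange's). Camera axes: x right, y up, looking along -z (the intrinsics and any distortion apply to the point x, -y, -z); pixel columns grow to the right and rows downward; lengths in m; the calibration is good to about 2 mm. A picture is of the moment at which its call begins: read the wrist's pose just before it. get_calibration takes no time and is no camera call.
- arm.hand_in(): hands the job in; it is judged then, once.
The state is a dict: "t": time; "joints": joint angles; "joint_vel": joint speeds; "tau": joint torques, N m; "ee_pos": TCP position; "tcp_rot": TCP orientation; "force": force on the tool from outside, world axes, zero at the start; "wrist_torque": the same for the moment, N m; "width": finger opening in m; "finger_force": force on a finger pad.
Only numpy, scipy, OpenCV 4.12 (cv2) and the standard library are available. Lean on these libraries where they do the work, as an engineer would, in place of code of your own. Each camera call takes 0.05 s, during which the arm holds its last target. There are 200 camera calls.

### The job

Take the electronic display plate with the chocolate-bar picture (red band) out of the grooved oak rack and slide it, picture to the front, down into the two spring-lined slots of the aluminium stand until it sits flat on both rubber stops. Press gently, the display glass cracks under a hard push, and leave the other plate and the goods where they are.

Things in the scene. Friction and masses are not known exactly. Their poses are not given: they have to be found in the camera images.
- bar_plate: Electronic display plate to be fitted, loose, about 0.16 kg, upright in the oak rack. White body 10 mm thick (x), 94 mm wide (y), 100 mm high (z), a steel ear on each side; 112 mm over the ears. Its front (-x) shows a brown chocolate bar of 2 x 4 squares under a red band. Origin: centre of its underside; z up. Its thin glass cracks under more than 20 N on either stop.
- bar_plate_grip (a point): Point on the display plate to pinch it: in its middle, 88 mm above its underside (12 mm below the top edge), between grip ribs on front and back; 10 mm thick along the plate's x.
- ear_left (a point): Underside of the plate's left (+y) ear. Each ear stands 9 mm out of its side and is 5 mm thick (x, in the middle of the body's thickness) and 34 mm high, from 6 to 40 mm above the plate's underside. The right ear mirrors it.
- foot_left (a point): Point on the underside of the display plate, 32 mm towards +y of its origin; it comes to rest on the left stop.
- foot_right (a point): Point on the underside of the display plate, 32 mm towards -y of its origin; it comes to rest on the right stop.
- stand: Fixed stand: oak foot 86 x 154 x 12 mm and two upright aluminium channels at y = 50 to 63 mm on either side, 74 mm high over the table, flared lips to 81 mm. Their slots face each other and are open at the top. Origin: centre of the underside; front faces -x, z up. The plate goes in with its front the same way. More than 70 N between plate and stand cracks the plate.
- stand_mouth (a point): Point midway between the slots, 74 mm above the table, 1.5 mm behind (+x) the stand's origin: the middle of the plate's thickness runs down this line when the ears lie against the slots' rear walls.
- slot_left (a point): Left (+y) slot, 62 mm above the table, where an ear's middle runs. Slot floor at y = 58 mm: 2 mm play beyond the ear. Rear wall at x = +4 mm of the stand; in front of it a brass spring clip leaves 3 mm free; the 5 mm ear pushes it 2 mm forward and is held to the rear wall. The clip's lead-in ramp runs from z = 78 down to 62 mm.
- slot_right (a point): Right (-y) slot, same as the left. Both clips together drag on the plate with about 3 to 15 N on the way down, most on the ramps, so it does not fall home by its weight and must be pushed; the same drag holds it down on the stops afterwards.
- stops_lowest (a point): Where the tops of the two stops are at their lowest, 22 mm above the table. The stops are rigid rubber-capped posts, 12 mm across, 32 mm left and right of the stand's middle, joined by a bar. They are screwed up or down to suit: both tops lie level somewhere from 22 to 34 mm above the table, not measured, different each time, to be felt or seen.
- rack: Fixed oak rack, 52 x 252 x 24 mm, with a groove along y, 13 mm wide and 16 mm deep, open at both ends; two display plates stand side by side in it, 124 mm apart, undersides 8 mm above the table, fronts to the rack's -x. Origin: centre of the underside.
- praline_plate: The other display plate, loose, same shape and size: round pralines under a green band. It shares the rack and stays there. Origin: centre of its underside.
- striped_pack: Loose gift bar in orange striped paper, 67 x 194 x 52 mm, behind the stand; leave it. Origin: centre of its underside.
- pack_15: Loose red gift bar with dots and a bow, 74 x 191 x 70 mm, at the left; leave it. Origin: centre of its underside.
Things that resemble listed ones, but are neither listed nor needed, are in the scene too. What is shaped like the praline_plate but blue is not meant.

How it is judged:
On the way, in this order (a step that is already met when the one before it is completed fails the run):
1. the chocolate-bar plate is lifted clear of the rack (height (world z) of bar_plate above 0.04 m), for 0.1 s.
2. both ears are in the slots, the plate upright above its stops (z of bar_plate in the frame of stand between 0.036 and 0.055 m and horizontal distance between bar_plate and stand_mouth below 0.006 m and angle between the y axis of bar_plate and the y axis of stand, either way round below 0.08 rad), for 0.05 s.
At the end, for the whole second after the job is handed in: The chocolate-bar plate stands in the stand, picture to the front, ears in both slots, upright within 0.06 rad and within 5 mm of the slots' middle, its underside within about 1.5 mm of both stops, at rest and released; the other plate still stands in the rack (distance between foot_left and rest_c1 below 0.0118 m and distance between foot_right and rest_c0 below 0.0118 m and z of bar_plate in the frame of stand above 0.018 m and horizontal distance between bar_plate and stand_mouth below 0.005 m and angle between bar_plate's own z axis and vertical below 0.06 rad and angle between the y axis of bar_plate and the y axis of stand, either way round below 0.05 rad and linear speed of bar_plate below 0.01 m/s and height (world z) of praline_plate below 0.014 m and angle between praline_plate's own z axis and vertical below 0.25 rad); the robot touches nothing.
It fails at once if the plate is pressed on one of its stops with more than 20 N (contact force between bar_plate and rest_c0 above 20 N or contact force between bar_plate and rest_c1 above 20 N).
It fails at once if the plate is forced against the stand with more than 70 N (contact force between bar_plate and stand above 70 N).
It fails at once if the other plate is moved from its place in the rack (more than 20 mm) (distance of praline_plate from where it was at the start of the episode above 0.02 m).
It fails at once if a bystander is pushed away (more than 30 mm) (distance of any of striped_pack, pack_15 from where it was at the start of the episode above 0.03 m).
It also fails if it takes over 48 s, if anything falls off the work surface, if the arm or the gripper's body presses on something with over 40 N, if the wrist force passes 120 N, or if a joint passes its speed limit or range.

## Working session

There is one attempt and no reset: what is moved stays moved. The work goes in short steps, Python scripts to look and compute and a tool call to move; the robot and the scene stay as the last step left them, time stands still between calls to the robot, and variables do not carry over. Pictures are saved under pics/ and viewed, at most 10 in all, crops included, and the job is handed in when it is done.

Besides the shell and the picture viewer there is one more tool, called after ">>>" by a JSON object that holds its "name" and its "arguments", one argument or row to a line. carry_out: Moves the arm, as the interface text tells. Its arguments: {"type":"object","properties":{"targets":{"type":"array"}},"required":["targets"]}

```bash
mkdir -p pics; ls
python3 - <<'E'
from plant import arm,get_image,get_calibration
import cv2,numpy as np
s=arm.sense();print({k:np.round(v,4) for k,v in s.items()})
for n in("top","side"):
    im,d=get_image(n);cv2.imwrite(f"pics/{n}0.png",im[:,:,::-1]);np.save(f"pics/{n}0.npy",d)
    c=get_calibration(n);print(n,{k:(np.round(v,4).tolist() if not isinstance(v,str) else v) for k,v in c.items()})
print(get_calibration("wrist"))
E
```

```text
pics
{'t': np.float64(0.0), 'joints': array([-1.2815,  0.418 , -0.0103,  1.6142,  0.0046,  1.1107, -0.053 ]), 'joint_vel': array([-0.0003, -0.0001, -0.0007, -0.0005,  0.0001,  0.0001, -0.0017]), 'tau': array([-4.00000e-04, -8.51270e+01,  6.38500e-01, -4.26008e+01,
       -4.89000e-02,  1.86000e-02,  1.00000e-04]), 'ee_pos': array([0.2029, 0.5908, 0.2238]), 'tcp_rot': array([-5.1730e-01, -3.0986e+00,  1.8000e-03]), 'force': array([0.2848, 0.3329, 0.7401]), 'wrist_torque': array([-0.0275, -0.0215, -0.0366]), 'finger_force': np.float64(0.0), 'width': np.float64(0.0937)}
top {'mtx': [[566.9371, 0.0, 311.7687], [0.0, 566.9371, 243.8841], [0.0, 0.0, 1.0]], 'T': [[0.2939, 0.8232, -0.4858, -0.3594], [-0.9558, 0.2505, -0.1538, -0.4142], [-0.0049, 0.5095, 0.8605, 1.6738], [0.0, 0.0, 0.0, 1.0]]}
side {'mtx': [[473.6391, 0.0, 313.5904], [0.0, 473.6391, 228.1632], [0.0, 0.0, 1.0]], 'T': [[0.9183, 0.1779, -0.3538, 0.0311], [-0.3956, 0.3743, -0.8387, -1.3544], [-0.0167, 0.9101, 0.4141, 0.7037], [0.0, 0.0, 0.0, 1.0]]}
{'mtx': array([[365.92057837,   0.        , 322.25356677],
       [  0.        , 365.92057837, 235.25376093],
       [  0.        ,   0.        ,   1.        ]]), 'mount': array([[-4.50101206e-04,  9.66247178e-01,  2.57616360e-01,
         7.39177452e-02],
       [ 9.99999897e-01,  4.19675543e-04,  1.73090133e-04,
        -7.89852815e-04],
       [ 5.91325670e-05,  2.57616411e-01, -9.66247267e-01,
        -1.60330367e-01],
       [ 0.00000000e+00,  0.00000000e+00,  0.00000000e+00,
         1.00000000e+00]])}
```

View pics/top0.png

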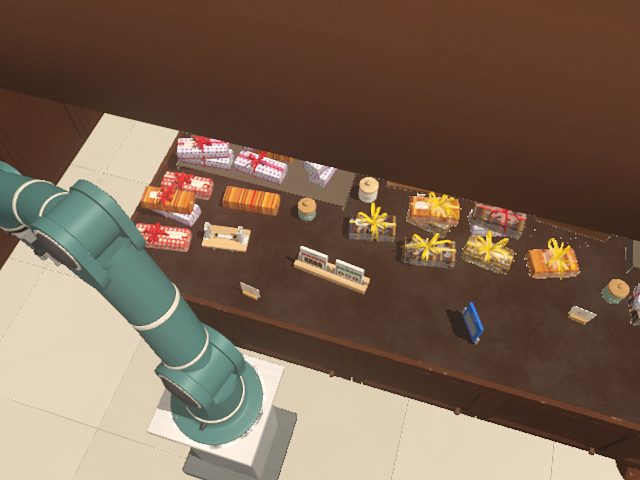

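View pics/side0.png

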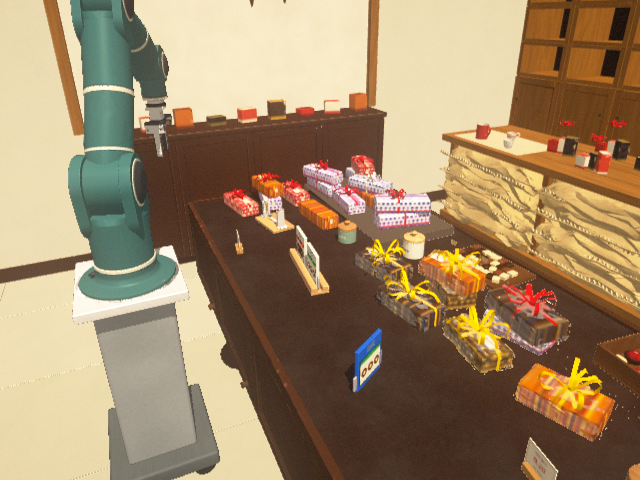

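The top view shows the rack at (331,270) with two plates, left (313,257) and right (350,270). The stand is at (227,237), and a striped pack behind it at (252,200). Things that could be taken for the bar plate:
- (313,257) in the rack, reddish band
- (350,270) in the rack, greenish band (praline)
- (472,322) blue plate
- (250,291) and (581,314), small price cards

By the description I choose (313,257), and check it in a close crop.

```bash
cat > h.py <<'E'
from plant import arm,get_image,get_calibration
import cv2,numpy as np
from scipy.spatial.transform import Rotation as R
def cam(n,s=None):
    c=get_calibration(n)
    if n!="wrist": return c["mtx"],c["T"]
    s=s or arm.sense();M=np.eye(4);M[:3,:3]=R.from_rotvec(s["tcp_rot"]).as_matrix();M[:3,3]=s["ee_pos"]
    return c["mtx"],M@c["mount"]
def rays(uv,K,T):
    uv=np.atleast_2d(uv).astype(float);d=np.c_[(uv[:,0]-K[0,2])/K[0,0],-(uv[:,1]-K[1,2])/K[1,1],-np.ones(len(uv))]
    return d@T[:3,:3].T
def onz(uv,z,K,T):
    d=rays(uv,K,T);z=np.broadcast_to(z,len(d));return T[:3,3]+d*((z-T[2,3])/d[:,2])[:,None]
def cloud(D,K,T):
    v,u=np.mgrid[:D.shape[0],:D.shape[1]]
    uv=np.c_[u.ravel(),v.ravel()];P=T[:3,3]+rays(uv,K,T)*D.ravel()[:,None]
    P[D.ravel()<=0]=np.nan;return P.reshape(*D.shape,3)
def proj(P,K,T):
    q=(np.atleast_2d(P)-T[:3,3])@T[:3,:3];return np.c_[K[0,0]*q[:,0]/-q[:,2]+K[0,2],K[1,1]*-q[:,1]/-q[:,2]+K[1,2]]
E
python3 - <<'E'
from h import *
K,T=cam("top");D=np.load("pics/top0.npy");P=cloud(D,K,T)
for n,(u,v) in dict(barL=(313,257),pral=(350,270),stand=(227,237),striped=(252,200),jar=(307,209),pack15=(163,236),rackL=(297,268),rackR=(367,290),card=(250,291),blue=(472,322)).items(): print(n,P[v,u].round(3))
im=cv2.imread("pics/top0.png")[180:310,130:390]
cv2.imwrite("pics/crop.png",cv2.resize(im,None,fx=3,fy=3,interpolation=cv2.INTER_CUBIC))
E
```

```text
barL [ 0.497 -0.147  0.076]
pral [ 0.484 -0.274  0.079]
stand [0.515 0.166 0.021]
striped [0.665 0.127 0.053]
jar [ 0.685 -0.068  0.053]
pack15 [0.441 0.363 0.051]
rackL [ 0.48  -0.096  0.003]
rackR [ 0.472 -0.339 -0.003]
card [0.343 0.018 0.03 ]
blue [ 0.429 -0.675  0.06 ]
```

View pics/crop.png

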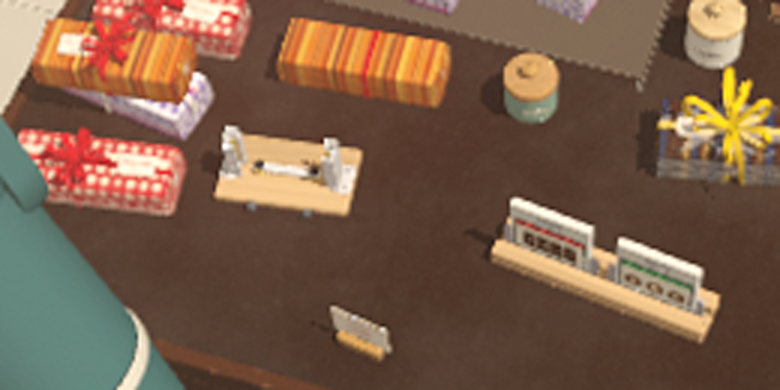

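The crop confirms it. The left plate, at top-view (313,257), has the red band with brown squares, and the right one has the green band. The stand is at (228,236). Next I move the wrist camera over the stand.

Careful with the scale: shifts go in shares of 0.75 m and turns go in shares of 120 degrees. That gives: -0.42 m / 0.75 = -0.56, -0.03 m / 0.75 = -0.04, 71 degrees / 120 = 0.5917.

>>> {"name": "carry_out", "arguments": {
  "targets": [
    {"dr":[0,0,0.5917],"translation":[-0.56,-0.4,-0.04],"jaw":1},
    {"dr":[0,0,0.5917],"translation":[-0.56,-0.4,-0.04],"jaw":1},
    {"dr":[0,0,0.5917],"translation":[-0.56,-0.4,-0.04],"jaw":1},
    {"dr":[0,0,0.5917],"translation":[-0.56,-0.4,-0.04],"jaw":1},
    {"dr":[0,0,0.5917],"translation":[-0.56,-0.4,-0.04],"jaw":1},
    {"dr":[0,0,0.5917],"translation":[-0.56,-0.4,-0.04],"jaw":1},
    {"dr":[0,0,0.5917],"translation":[-0.56,-0.4,-0.04],"jaw":1},
    {"dr":[0,0,0.5917],"translation":[-0.56,-0.4,-0.04],"jaw":1},
    {"dr":[0,0,0.5917],"translation":[-0.56,-0.4,-0.04],"jaw":1},
    {"dr":[0,0,0.5917],"translation":[-0.56,-0.4,-0.04],"jaw":1},
    {"dr":[0,0,0.5917],"translation":[-0.56,-0.4,-0.04],"jaw":1},
    {"dr":[0,0,0.5917],"translation":[-0.56,-0.4,-0.04],"jaw":1}
  ]
}}

```text
t: 1.3
ee_pos: [0.504, 0.1683, 0.2544]
tcp_rot: [2.225, 2.217, -0.001]
force: [0.3, 0.3, -0.6]
width: 0.094
finger_force: 0.0
```

```bash
cat > snap.py <<'E'
from h import *
import sys,pickle
n=sys.argv[1];s=arm.sense();im,D=get_image("wrist");cv2.imwrite(f"pics/{n}.png",im[:,:,::-1])
pickle.dump((s,im,D),open(f"pics/{n}.pkl","wb"));print({k:np.round(s[k],4).tolist() for k in("t","ee_pos","tcp_rot","joints","width","force","joint_vel")})
E
python3 snap.py w1
```

```text
{'t': 1.3, 'ee_pos': [0.504, 0.1683, 0.2544], 'tcp_rot': [2.2248, 2.217, -0.0006], 'joints': [-0.7673, 0.2343, 0.4539, 1.8247, -0.113, 1.1081, -0.2772], 'width': 0.094, 'force': [0.31, 0.292, -0.6438], 'joint_vel': [-0.047, -0.0086, -0.0506, 0.0188, 0.0008, -0.0024, -0.0508]}
```

View pics/w1.png

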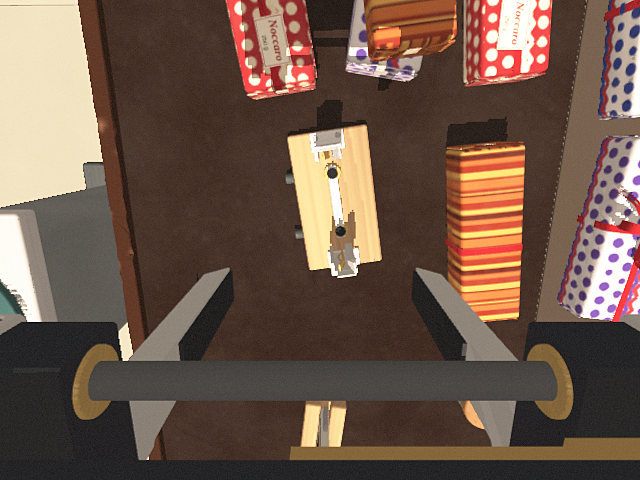

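The wrist view shows the stand at (335,200), with foot corners at about (288,135), (368,125), (381,261) and (310,270). The stops are at (332,173) and (340,231), and the channels at (327,143) and (344,262).

Run:
```python
from h import *
import pickle
s,im,D=pickle.load(open("pics/w1.pkl","rb"));K,T=cam("wrist",s);P=cloud(D,K,T)
print("table z",np.nanmedian(P[300:340,280:360,2]), P[200,480])
w=P[110:290,270:400].reshape(-1,3)
c=w[(w[:,2]>.005)&(w[:,2]<.02)]
r=cv2.minAreaRect((c[:,:2]*1000).astype(np.float32));print("foot rect",r,np.median(c[:,2]))
hsv=cv2.cvtColor(im,cv2.COLOR_RGB2HSV)[110:290,270:400]
m=cv2.inRange(hsv,(8,40,120),(25,200,255));n,l,st,_=cv2.connectedComponentsWithStats(m);print(st[1:][st[1:,4]>300])
cs=np.vstack(cv2.findContours(m,0,2)[0]) .reshape(-1,2)
cs=max(cv2.findContours(cv2.morphologyEx(m,3,np.ones((15,15))),0,2)[0],key=cv2.contourArea).reshape(-1,2)+[270,110]
g=onz(cs,.012,K,T);r=cv2.minAreaRect((g[:,:2]*1000).astype(np.float32));print("foot colour",r)
t=w[w[:,2]>.066]
for sg in(1,-1):
    q=t[(t[:,1]-r[0][1]/1000)*sg>0];print("chan",len(q),q.mean(0),q.min(0),q.max(0))
for u,v in((332,173),(340,231)):
    print(np.round(P[v-4:v+5:2,u-6:u+7:2,2],4))
for lo in np.arange(.016,.045,.002): print(round(lo,3),((w[:,2]>lo)&(w[:,2]<lo+.002)).sum(),end="; ")
b=im[110:290,270:400];cv2.imwrite("pics/w1c.png",cv2.resize(b[:,:,::-1],None,fx=3.3,fy=3.3,interpolation=cv2.INTER_CUBIC))
```

```text
table z -0.00020538730024399765 [0.66211541 0.18115561 0.05290224]
foot rect ((516.008056640625, 172.92282104492188), (95.33592987060547, 154.09934997558594), 8.263680458068848) 0.012309169272685938
[[  17   15   95  153 9001]]
foot colour ((520.8556518554688, 166.97512817382812), (85.87892150878906, 167.5545654296875), 8.223258018493652)
chan 335 [0.51007212 0.23012329 0.07640682] [0.49640707 0.22128974 0.06625296] [0.5221076  0.2371844  0.08364994]
chan 365 [0.52662547 0.11752081 0.07559898] [0.51296566 0.10967474 0.06606969] [0.5389013  0.12620209 0.08339745]
[[0.0151 0.0191 0.0235 0.0235 0.0231 0.0174 0.0161]
 [0.0159 0.0241 0.0247 0.0217 0.0241 0.0237 0.0171]
 [0.0171 0.0239 0.0229 0.0247 0.024  0.0238 0.0163]
 [0.0161 0.0234 0.0232 0.0235 0.024  0.0247 0.0167]
 [0.0172 0.0245 0.0238 0.0233 0.0236 0.023  0.0153]]
[[0.0178 0.0193 0.0234 0.0245 0.0231 0.018  0.0156]
 [0.0146 0.0233 0.0231 0.0239 0.024  0.024  0.0167]
 [0.0173 0.0241 0.0228 0.0246 0.0229 0.0237 0.0169]
 [0.0148 0.0234 0.0251 0.0243 0.022  0.0249 0.0161]
 [0.0161 0.0169 0.0247 0.0233 0.0244 0.0196 0.0124]]
0.016 301; 0.018 394; 0.02 36; 0.022 122; 0.024 78; 0.026 13; 0.028 13; 0.03 11; 0.032 18; 0.034 16; 0.036 14; 0.038 10; 0.04 16; 0.042 17; 0.044 18;
```

View pics/w1c.png

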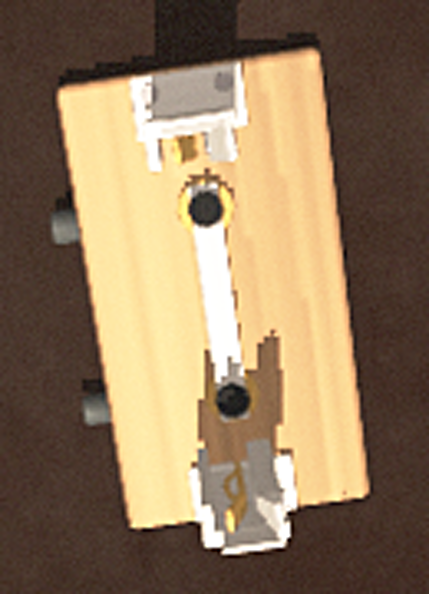

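Converted, -0.33 m / 0.75 = -0.44, -0.014 m / 0.75 = -0.0187, 6 degrees / 120 = 0.05.

>>> {"name": "carry_out", "arguments": {
  "targets": [
    {"dr":[0,0,0.05],"translation":[-0.44,-0.0187,0],"jaw":1},
    {"dr":[0,0,0.05],"translation":[-0.44,-0.0187,0],"jaw":1},
    {"dr":[0,0,0.05],"translation":[-0.44,-0.0187,0],"jaw":1},
    {"dr":[0,0,0.05],"translation":[-0.44,-0.0187,0],"jaw":1},
    {"dr":[0,0,0.05],"translation":[-0.44,-0.0187,0],"jaw":1},
    {"dr":[0,0,0.05],"translation":[-0.44,-0.0187,0],"jaw":1},
    {"dr":[0,0,0.05],"translation":[-0.44,-0.0187,0],"jaw":1},
    {"dr":[0,0,0.05],"translation":[-0.44,-0.0187,0],"jaw":1},
    {"dr":[0,0,0.05],"translation":[-0.44,-0.0187,0],"jaw":1}
  ]
}}

```text
t: 2.25
ee_pos: [0.4891, -0.1579, 0.2542]
tcp_rot: [-2.332, -2.104, 0.0]
force: [0.8, -0.2, 0.0]
width: 0.0941
finger_force: 0.0
```

```bash
python3 snap.py w2
python3 - <<'E'
from h import *
import pickle
s,im,D=pickle.load(open("pics/w1.pkl","rb"));K,T=cam("wrist",s);P=cloud(D,K,T)
S=[]
for u,v in((332,173),(340,231)):
    g=im[v-9:v+10,u-9:u+10].max(2);m=(g<60).astype(np.uint8)
    n,l,st,ce=cv2.connectedComponentsWithStats(m);k=l[9,9];c=ce[k]+[u-9,v-9];vv,uu=np.where(l==k)
    z=P[vv+v-9,uu+u-9,2];S.append(onz(c,.0238,K,T)[0]);print(c,st[k],np.median(z),S[-1])
S=np.array(S);d=S[0]-S[1];print("mid",S.mean(0),np.linalg.norm(d),"yaw",np.degrees(np.arctan2(-d[0],d[1])))
s,im,D=pickle.load(open("pics/w2.pkl","rb"));K,T=cam("wrist",s);P=cloud(D,K,T)
t=P.reshape(-1,3);uv=np.mgrid[:480,:640].reshape(2,-1)[::-1].T
k=(t[:,2]>.100)&(t[:,2]<.115)&(t[:,0]>.4)&(t[:,0]<.6)
m=k.reshape(480,640).astype(np.uint8);n,l,st,ce=cv2.connectedComponentsWithStats(m)
for i in range(1,n):
    if st[i,4]<100: continue
    q=P[l==i];c=(q[:,:2]*1000).astype(np.float32);print(st[i],np.median(q[:,2]),cv2.minAreaRect(c))
E
```

```text
{'t': 2.25, 'ee_pos': [0.4891, -0.1579, 0.2542], 'tcp_rot': [-2.3325, -2.1035, 0.0003], 'joints': [-0.3329, 0.2222, 0.6794, 1.8697, -0.1559, 1.1035, 0.302], 'width': 0.0941, 'force': [0.7854, -0.1624, 0.0064], 'joint_vel': [-0.0217, -0.0054, -0.0159, 0.0013, 0.0009, 0.0005, -0.0041]}
[332.  172.5] [9 8 1 2 2] 0.024350839699628174 [0.515187   0.20634601 0.0238    ]
[340.23333333 231.25      ] [ 5  4  9 10 60] 0.02382442259830586 [0.52444934 0.14220331 0.0238    ]
mid [0.51981817 0.17427466 0.0238    ] 0.06480800175929936 yaw 8.216836594937073
[ 328  157   14  108 1289] 0.10787929644690575 ((501.10888671875, -147.20736694335938), (92.95921325683594, 10.711263656616211), 83.7542953491211)
[326 293  13  68 746] 0.10787922274228387 ((488.2691650390625, -256.5429992675781), (66.82160949707031, 10.630005836486816), 83.59349822998047)
```

View pics/w2.png

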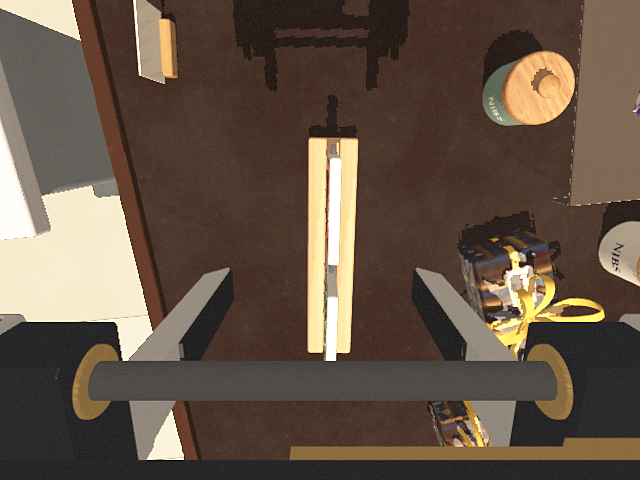

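The wrist view shows the bar plate's top edge as a white strip from (335,157) to (333,265), with the praline plate below it at (331,330). Now I descend to the grip point.

Converted, 0.158 m / 0.75 = 0.2107, 0.012 m / 0.75 = 0.016, 0.4 degrees / 120 = 0.0033.

>>> {"name": "carry_out", "arguments": {
  "targets": [
    {"dr":[0,0,0.0033],"translation":[0.016,0.0144,0.04],"jaw":0.6},
    {"dr":[0,0,0.0033],"translation":[0.016,0.0144,0.0933],"jaw":0.4},
    {"dr":[0,0,0.0033],"translation":[0.016,0.0144,0.1467],"jaw":0.2},
    {"dr":[0,0,0.0033],"translation":[0.016,0.0144,0.1867],"jaw":0},
    {"dr":[0,0,0.0033],"translation":[0.016,0.0144,0.2107],"jaw":0},
    {"dr":[0,0,0.0033],"translation":[0.016,0.0144,0.2107],"jaw":0},
    {"dr":[0,0,0.0033],"translation":[0.016,0.0144,0.2107],"jaw":0},
    {"dr":[0,0,0.0033],"translation":[0.016,0.0144,0.2107],"jaw":0}
  ]
}}

```text
t: 3.1
ee_pos: [0.5018, -0.1477, 0.0977]
tcp_rot: [2.339, 2.095, 0.002]
force: [-0.7, -0.2, 0.9]
width: 0.0469
finger_force: 0.0
```

```bash
python3 snap.py w3
```

```text
{'t': 3.1, 'ee_pos': [0.5018, -0.1477, 0.0977], 'tcp_rot': [2.3392, 2.0955, 0.002], 'joints': [-0.2427, 0.4596, 0.5817, 1.9897, -0.3511, 0.7895, 0.4321], 'width': 0.0469, 'force': [-0.6555, -0.1878, 0.8906], 'joint_vel': [0.0047, -0.0037, 0.0017, 0.0029, -0.0027, -0.0031, 0.0035]}
```

View pics/w3.png

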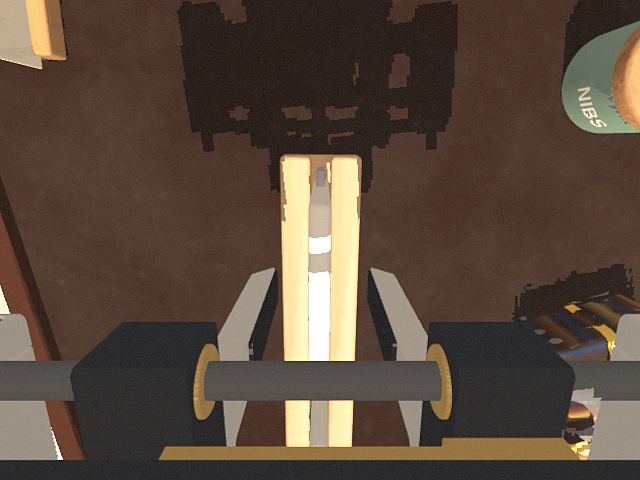

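The plate is centred between the fingers: its top edge is near column 319 and the jaws' middle near 322. I close the gripper.

Converted, 0.0015 m / 0.75 = 0.002.

>>> {"name": "carry_out", "arguments": {
  "targets": [
    {"dr":[0,0,0],"translation":[0,0,0.002],"jaw":-1},
    {"dr":[0,0,0],"translation":[0,0,0.002],"jaw":-1},
    {"dr":[0,0,0],"translation":[0,0,0.002],"jaw":-1},
    {"dr":[0,0,0],"translation":[0,0,0.002],"jaw":-1},
    {"dr":[0,0,0],"translation":[0,0,0.002],"jaw":-1},
    {"dr":[0,0,0],"translation":[0,0,0.002],"jaw":-1},
    {"dr":[0,0,0],"translation":[0,0,0.002],"jaw":-1}
  ]
}}

```text
t: 3.85
ee_pos: [0.501, -0.1483, 0.095]
tcp_rot: [2.341, 2.095, -0.0]
force: [-0.2, -0.6, 0.6]
width: 0.0096
finger_force: 30.0
```

Converted, 0.3217 m / 0.75 = 0.4289, -0.12 m / 0.75 = -0.16, -14.6 degrees / 120 = -0.1217.

>>> {"name": "carry_out", "arguments": {
  "targets": [
    {"dr":[0,0,0],"translation":[0,0,-0.04],"jaw":-1},
    {"dr":[0,0,0],"translation":[0,0,-0.0933],"jaw":-1},
    {"dr":[0,0,0],"translation":[0,0,-0.16],"jaw":-1},
    {"dr":[0,0,-0.025],"translation":[0.04,-0.0027,-0.16],"jaw":-1},
    {"dr":[0,0,-0.05],"translation":[0.1,-0.0067,-0.16],"jaw":-1},
    {"dr":[0,0,-0.0833],"translation":[0.16,-0.0093,-0.16],"jaw":-1},
    {"dr":[0,0,-0.1217],"translation":[0.22,-0.0107,-0.16],"jaw":-1},
    {"dr":[0,0,-0.1217],"translation":[0.28,-0.0133,-0.16],"jaw":-1},
    {"dr":[0,0,-0.1217],"translation":[0.34,-0.016,-0.16],"jaw":-1},
    {"dr":[0,0,-0.1217],"translation":[0.3933,-0.0187,-0.16],"jaw":-1},
    {"dr":[0,0,-0.1217],"translation":[0.42,-0.02,-0.16],"jaw":-1},
    {"dr":[0,0,-0.1217],"translation":[0.4289,-0.0204,-0.16],"jaw":-1}
  ]
}}

```text
t: 5.05
ee_pos: [0.5209, 0.1756, 0.2145]
tcp_rot: [-2.052, -2.378, 0.001]
force: [0.4, -0.4, -1.8]
width: 0.0098
finger_force: 30.0
```

>>> {"name": "carry_out", "arguments": {
  "targets": [
    {"dr":[0,0,0],"translation":[0,0,0],"jaw":-1},
    {"dr":[0,0,0],"translation":[0,0,0],"jaw":-1},
    {"dr":[0,0,0],"translation":[0,0,0],"jaw":-1}
  ]
}}

```text
t: 5.35
ee_pos: [0.5216, 0.1717, 0.215]
tcp_rot: [2.058, 2.373, -0.0]
force: [-0.2, 0.7, -2.0]
width: 0.0097
finger_force: 30.0
```

```bash
python3 snap.py w4
```

```text
{'t': 5.35, 'ee_pos': [0.5216, 0.1717, 0.215], 'tcp_rot': [2.0581, 2.3733, -0.0003], 'joints': [-0.761, 0.3144, 0.4713, 1.8279, -0.1634, 1.0376, -0.084], 'width': 0.0097, 'force': [-0.1821, 0.6613, -1.9805], 'joint_vel': [0.0006, -0.0006, -0.002, -0.002, -0.0015, -0.0002, -0.0012]}
```

View pics/w4.png

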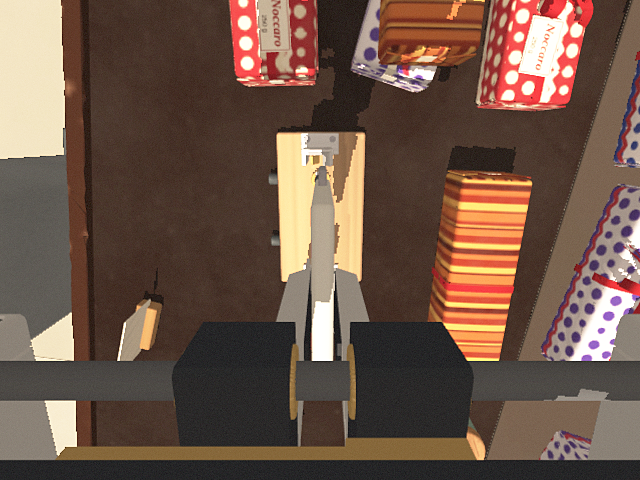

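The view shows the held plate edge-on at column 322, rows 180 to 360. Its left ear is at (321,178), just above the left channel at (321,148). The stand foot lies square to the tool, corners about (278,132) to (365,282). I now measure both in the tool frame.

Run:
```python
from h import *
import pickle
s,im,D=pickle.load(open("pics/w4.pkl","rb"));K,T=cam("wrist",s);P=cloud(D,K,T)
Rm=R.from_rotvec(s["tcp_rot"]).as_matrix();print("tool y yaw",np.degrees(np.arctan2(Rm[1,1],Rm[0,1])))
L=((P-s["ee_pos"])@Rm)*1000   # x_t = plate y, y_t = plate x, z_t down
w=L[120:300,270:375].reshape(-1,3);z=215-w[:,2]
f=w[(z>8)&(z<17)];r=cv2.minAreaRect(f[:,:2].astype(np.float32));print("foot",r,np.percentile(f[:,1],[1,99]),f[:,0].max())
for a in range(0,80,10):   # edges in y_t per x slice
    q=f[(f[:,0]>a)&(f[:,0]<a+10)]
    if len(q)>20: print(a,len(q),q[:,1].min(),q[:,1].max())
for lo in range(66,90,4):
    q=w[(z>lo)&(z<lo+4)&(w[:,0]>47)];
    if len(q): print("chan z",lo,len(q),q[:,0].min(),q[:,0].max(),q[:,1].min(),q[:,1].max())
print("plate")
for lo in range(-15,95,10):
    q=w[(w[:,2]>lo)&(w[:,2]<lo+10)&(abs(w[:,1])<15)&(w[:,0]>30)];
    if len(q): print(lo,len(q),np.median(q[:,0]),q[:,0].max(),"y",np.percentile(q[:,1],[3,50,97]))
```

```text
tool y yaw 8.137442542854089
foot ((2.4700088500976562, -5.362636566162109), (94.94298553466797, 153.17962646484375), 89.92573547363281) [-47.31760544  41.25160417] 79.0203120391893
0 597 -43.60713430384111 41.885649448477444
10 642 -43.17173557724438 41.4568427541349
20 681 -50.86601784047015 41.32941407376764
30 810 -51.42524197647942 42.01473463471131
40 817 -43.263867606394236 41.670424045805
50 611 -44.00066838642031 41.349300935433455
60 781 -43.67412612118507 42.02427609114541
70 859 -43.14075527542273 41.986668154711914
chan z 66 18 51.93902967662082 59.19341305114797 -4.753936225180444 8.409495035708051
chan z 70 108 52.03538456660599 64.90754738336675 -16.05571828702889 9.034748472027369
chan z 74 137 52.29080243654086 64.98275805336156 -16.012485216101425 9.025507027975294
chan z 78 134 51.77857092382286 65.1018913935086 -10.808032768141034 7.3207191007378185
chan z 82 23 52.851564522879976 64.41186439470333 -9.968590226914026 7.2574844617519485
plate
-15 1035 39.3278394029316 47.673031010294565 y [-4.43673663  0.12958111  5.10514377]
-5 73 47.35932847106668 47.64860117191012 y [-4.17984167  0.13182035  4.58657198]
5 69 47.39231513707749 47.658346050521565 y [-4.15186594  0.13531527  4.70403408]
15 52 47.36647620474402 47.627906361503975 y [-4.08205895  0.3834847   4.84396589]
25 47 47.2965295161556 47.589550253476446 y [-4.03107704  0.6474683   4.67646345]
35 38 47.300358751041365 47.56058866135434 y [-3.71467556  0.69859247  4.95669041]
45 171 51.25607142980044 56.39031661872931 y [-3.36681161  0.14847909  3.07161023]
55 21 47.45602852626746 56.43454164946563 y [-3.76807071  0.74153338  4.55592394]
65 21 47.26443945617727 56.41811927235272 y [-3.93193954  0.78779991  5.15304292]
75 11 46.933728156557706 56.27538373982232 y [-4.26041427  2.07310668  4.51204198]
```

Converted, 0.043 m / 0.75 = 0.0573, 0.04 m / 0.75 = 0.0533.

>>> {"name": "carry_out", "arguments": {
  "targets": [
    {"dr":[0,0,0],"translation":[0.0025,0.0004,0.02],"jaw":-1},
    {"dr":[0,0,0],"translation":[0.0025,0.0004,0.04],"jaw":-1},
    {"dr":[0,0,0],"translation":[0.0025,0.0004,0.0533],"jaw":-1},
    {"dr":[0,0,0],"translation":[0.0025,0.0004,0.0573],"jaw":-1},
    {"dr":[0,0,0],"translation":[0.0025,0.0004,0.0573],"jaw":-1},
    {"dr":[0,0,0],"translation":[0.0025,0.0004,0.0573],"jaw":-1}
  ]
}}

```text
t: 6.0
ee_pos: [0.5218, 0.175, 0.1725]
tcp_rot: [2.056, 2.375, 0.001]
force: [-0.5, 0.1, -2.4]
width: 0.0098
finger_force: 30.0
```

```bash
python3 snap.py w5;  python3 - <<'E'
from h import *
import pickle
s,im,D=pickle.load(open("pics/w5.pkl","rb"));K,T=cam("wrist",s);P=cloud(D,K,T)
Rm=R.from_rotvec(s["tcp_rot"]).as_matrix();h=s["ee_pos"][2]*1000
L=((P-s["ee_pos"])@Rm)*1000;w=L[60:330,220:420].reshape(-1,3);w=w[~np.isnan(w[:,0])];z=h-w[:,2]
f=w[(z>9)&(z<15.5)]
for a in range(0,80,10):
    q=f[(f[:,0]>a)&(f[:,0]<a+10)];print(a,len(q),q[:,1].min(),q[:,1].max())
print("xmax",np.percentile(f[:,0],99.5))
for lo in range(60,90,4):
    q=w[(z>lo)&(z<lo+4)&(w[:,0]>57)&(abs(w[:,1])<14)];
    if len(q): print("chan z",lo,len(q),q.min(0)[:2],q.max(0)[:2])
q=w[(w[:,2]>45)&(w[:,2]<95)&(w[:,0]>47)&(w[:,0]<58)&(abs(w[:,1])<6)&(z>88)];print("ear",len(q),q[:,0].max(),np.percentile(q[:,1],[3,50,97]))
b=im[80:230,270:375];cv2.imwrite("pics/w5c.png",cv2.resize(b[:,:,::-1],None,fx=4,fy=4,interpolation=cv2.INTER_CUBIC))
E
```

```text
{'t': 6.0, 'ee_pos': [0.5218, 0.175, 0.1725], 'tcp_rot': [2.056, 2.3749, 0.0009], 'joints': [-0.7485, 0.3677, 0.4553, 1.866, -0.1954, 0.9509, -0.0618], 'width': 0.0098, 'force': [-0.4681, 0.1287, -2.3753], 'joint_vel': [-0.0019, -0.0039, -0.0022, -0.0021, 0.0003, -0.0016, -0.0012]}
0 776 -44.10845860008306 40.85634812581357
10 798 -44.71211118888452 40.49891397242749
20 875 -53.7138884256754 41.17046257100299
30 1014 -53.62743247308945 40.69616492909429
40 813 -44.600981898193446 41.11957535071125
50 738 -44.00309645376899 40.91637160704189
60 951 -44.69292698810233 40.74006397263167
70 663 -44.22404554979242 40.269589949005706
xmax 124.75785261900914
chan z 68 9 [ 61.94234623 -13.7944563 ] [61.98145581  5.04950677]
chan z 72 87 [ 57.28234622 -13.71010077] [62.06245668  8.52437346]
chan z 76 54 [ 57.44771918 -12.91752705] [61.65586956  6.27574291]
chan z 80 112 [ 57.06613101 -11.30732344] [61.80515529  6.24893845]
ear 193 56.51741517885183 [-2.1302032   0.14842874  3.186925  ]
```

View pics/w5c.png

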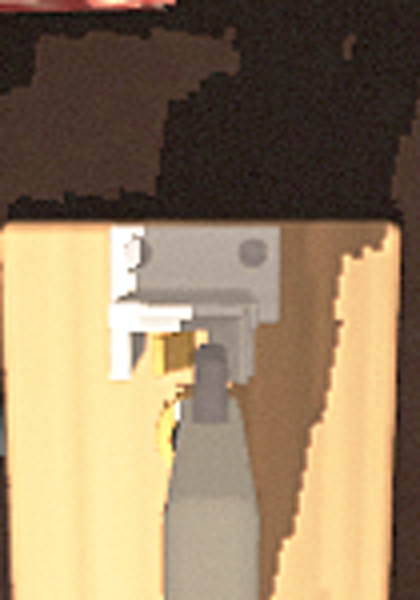

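The crop shows the left ear at (211,385) above the slot mouth, with the brass clip at (175,350) in front and the rear wall at about column 235. The depth says the plate is about 1.4 mm too far left and 0.7 mm too far back. I correct that and start down.

Converted, 0.009 m / 0.75 = 0.012, -0.0014 m / 0.75 = -0.0019.

>>> {"name": "carry_out", "arguments": {
  "targets": [
    {"dr":[0,0,0],"translation":[-0.0019,-0.0009,0],"jaw":-1},
    {"dr":[0,0,0],"translation":[-0.0019,-0.0009,0.004],"jaw":-1},
    {"dr":[0,0,0],"translation":[-0.0019,-0.0009,0.008],"jaw":-1},
    {"dr":[0,0,0],"translation":[-0.0019,-0.0009,0.012],"jaw":-1},
    {"dr":[0,0,0],"translation":[-0.0019,-0.0009,0.012],"jaw":-1}
  ]
}}

```text
t: 6.55
ee_pos: [0.5207, 0.1735, 0.1624]
tcp_rot: [-2.056, -2.375, 0.001]
force: [0.7, 0.1, -2.0]
width: 0.0098
finger_force: 30.0
```

```bash
cat > meas.py <<'E'
from h import *
import sys,pickle
s,im,D=pickle.load(open(f"pics/{sys.argv[1]}.pkl","rb"));K,T=cam("wrist",s);P=cloud(D,K,T)
Rm=R.from_rotvec(s["tcp_rot"]).as_matrix();h=s["ee_pos"][2]*1000
L=((P-s["ee_pos"])@Rm)*1000;w=L[20:400,200:440].reshape(-1,3);w=w[~np.isnan(w[:,0])];z=h-w[:,2]
f=w[(z>9)&(z<15.5)]
e=np.array([(q[:,1].min(),q[:,1].max()) for a in(0,10,50,60) for q in[f[(f[:,0]>a)&(f[:,0]<a+10)]]]);print("foot mid y_t",e.mean(1))
q=w[(z>72)&(z<84)&(w[:,0]>57)&(w[:,0]<70)&(abs(w[:,1])<14)];print("chan outer x_t (63+c)",np.percentile(q[:,0],98))
q=w[(w[:,2]>43)&(w[:,2]<84)&(w[:,0]>47)&(w[:,0]<58)&(abs(w[:,1])<5)&(z>84.5)];print("ear",len(q),q[:,0].max(),np.percentile(q[:,1],[3,97]).mean())
q=w[(w[:,2]>-5)&(w[:,2]<40)&(w[:,0]>46.5)&(w[:,0]<49)&(abs(w[:,1])<9)];print("body side",np.median(q[:,0]),np.percentile(q[:,1],[3,97]).mean())
q=w[(w[:,2]<-8)&(w[:,2]>-16)&(w[:,0]>10)&(w[:,0]<49)&(abs(w[:,1])<9)];print("top z_t",np.median(q[:,2]))
E
python3 snap.py w6; python3 meas.py w6
```

```text
{'t': 6.55, 'ee_pos': [0.5207, 0.1735, 0.1624], 'tcp_rot': [-2.0558, -2.3753, 0.0012], 'joints': [-0.7433, 0.3791, 0.4517, 1.877, -0.2025, 0.9311, -0.0538], 'width': 0.0098, 'force': [0.6837, 0.1377, -1.9665], 'joint_vel': [-0.0, -0.0072, 0.0025, -0.006, 0.0027, 0.0072, -0.0031]}
foot mid y_t [-0.28366847 -0.24851122 -0.17927656 -0.24706022]
chan outer x_t (63+c) 63.21265225642065
ear 197 56.46482533827779 0.5618612244885388
body side 47.36267020513105 0.3094505046467342
top z_t -12.775170461257513
```

Converted, 0.01 m / 0.75 = 0.0133, 0.006 m / 0.75 = 0.008.

>>> {"name": "carry_out", "arguments": {
  "targets": [
    {"dr":[0,0,0],"translation":[0,0.0005,0.0027],"jaw":-1},
    {"dr":[0,0,0],"translation":[0,0.0005,0.0053],"jaw":-1},
    {"dr":[0,0,0],"translation":[0,0.0005,0.008],"jaw":-1},
    {"dr":[0,0,0],"translation":[0,0.0005,0.0107],"jaw":-1},
    {"dr":[0,0,0],"translation":[0,0.0005,0.0133],"jaw":-1}
  ]
}}

```text
t: 7.1
ee_pos: [0.5211, 0.1736, 0.1529]
tcp_rot: [-2.056, -2.375, 0.001]
force: [-5.6, -0.6, 6.6]
width: 0.0099
finger_force: 30.0
```

```bash
python3 snap.py w7; python3 meas.py w7
```

```text
{'t': 7.1, 'ee_pos': [0.5211, 0.1736, 0.1529], 'tcp_rot': [-2.0556, -2.3751, 0.0009], 'joints': [-0.7384, 0.3925, 0.4473, 1.8838, -0.2109, 0.9122, -0.0467], 'width': 0.0099, 'force': [-5.5868, -0.5563, 6.6085], 'joint_vel': [0.0087, 0.0239, -0.0086, 0.0154, -0.0181, -0.0315, 0.0147]}
foot mid y_t [-0.74346865 -0.67518024 -0.6547499  -0.59010165]
chan outer x_t (63+c) 62.98595013672883
ear 187 56.462145202742164 -0.21276509591824744
body side 47.35855698217627 0.23423370590026638
top z_t -12.815889660489397
```

Contact: the force is -5.6 N along x, so the ears press on the rear lip. I shift forward and continue.

Converted, 0.005 m / 0.75 = 0.0067, 0.003 m / 0.75 = 0.004.

>>> {"name": "carry_out", "arguments": {
  "targets": [
    {"dr":[0,0,0],"translation":[0,-0.0011,0],"jaw":-1},
    {"dr":[0,0,0],"translation":[0,-0.0011,0.0013],"jaw":-1},
    {"dr":[0,0,0],"translation":[0,-0.0011,0.004],"jaw":-1},
    {"dr":[0,0,0],"translation":[0,-0.0011,0.0067],"jaw":-1}
  ]
}}

```text
t: 7.55
ee_pos: [0.5198, 0.1735, 0.1478]
tcp_rot: [-2.055, -2.375, 0.002]
force: [-6.8, -1.3, 6.7]
width: 0.0096
finger_force: 30.0
```

```bash
python3 snap.py w8; python3 meas.py w8
```

```text
{'t': 7.55, 'ee_pos': [0.5198, 0.1735, 0.1478], 'tcp_rot': [-2.0552, -2.3746, 0.0018], 'joints': [-0.7369, 0.3978, 0.4451, 1.89, -0.2146, 0.902, -0.0441], 'width': 0.0096, 'force': [-6.8138, -1.306, 6.7313], 'joint_vel': [0.0085, 0.0295, -0.0103, 0.0173, -0.0189, -0.0442, 0.0127]}
foot mid y_t [0.93520966 0.58569001 0.67822861 0.57893138]
chan outer x_t (63+c) 63.20221092895718
ear 182 56.520602137710604 0.08623037815725598
body side 47.37428466201217 0.20565381058400423
top z_t -12.820166930581038
```

Run:
```python
from h import *
import pickle
for n in("w5","w6","w7","w8"):
    s,im,D=pickle.load(open(f"pics/{n}.pkl","rb"));K,T=cam("wrist",s);P=cloud(D,K,T)
    Rm=R.from_rotvec(s["tcp_rot"]).as_matrix();h=s["ee_pos"][2]*1000
    L=((P-s["ee_pos"])@Rm)*1000;w=L.reshape(-1,3);w=w[~np.isnan(w[:,0])];z=h-w[:,2]
    print(n,"torque world",s["wrist_torque"].round(3),"F",s["force"].round(2),"tool yaw",np.degrees(np.arctan2(Rm[1,1],Rm[0,1])).round(2),"tool z",Rm[:,2].round(4))
    for a in(12,20,28,36,42):
        q=w[(w[:,2]<-9)&(w[:,2]>-16)&(w[:,0]>a)&(w[:,0]<a+6)&(abs(w[:,1])<9)]
        print("  top",a,len(q),np.percentile(q[:,1],[3,97]).round(2) if len(q) else "")
    # lips: y extents at x_t slices
    for a in(52,55,58,60):
        q=w[(z>73)&(z<84)&(w[:,0]>a)&(w[:,0]<a+2)&(abs(w[:,1])<16)&(w[:,2]>60)]
        print("  lip",a,np.sort(q[:,1]).round(1)[::max(1,len(q)//14)])
```

```text
w5 torque world [-0.103  0.067 -0.01 ] F [-0.47  0.13 -2.38] tool yaw 8.23 tool z [ 6.e-04  2.e-04 -1.e+00]
  top 12 295 [-4.66  4.86]
  top 20 312 [-4.6   4.81]
  top 28 324 [-4.52  5.19]
  top 36 342 [-4.47  5.13]
  top 42 330 [-4.02  4.7 ]
  lip 52 [-15.9 -15.2 -14.5 -13.8  -9.5  -8.8  -8.1  -7.5  -6.8   3.6   4.2   4.9
   5.6   6.3]
  lip 55 [-15.8 -15.2 -14.4 -13.8  -9.4  -8.1  -7.4  -6.8   1.6   2.2   2.9   3.6
   4.3   4.9   5.6   6.2]
  lip 58 [-15.8 -14.3 -12.4 -10.7  -9.3  -7.3  -5.9  -4.   -2.6  -1.2   0.8   2.2
   3.6   5.6   7.1]
  lip 60 [-15.8 -14.4 -12.3 -10.6  -9.2  -7.3  -5.9  -4.5  -2.5  -1.2   0.2   2.2
   3.5   4.9   7. ]
w6 torque world [-0.098  0.035  0.048] F [ 0.68  0.14 -1.97] tool yaw 8.25 tool z [-6.e-04 -5.e-04 -1.e+00]
  top 12 293 [-4.69  4.87]
  top 20 312 [-4.6   4.82]
  top 28 326 [-4.53  5.21]
  top 36 339 [-4.46  5.11]
  top 42 330 [-4.03  4.7 ]
  lip 52 [-15.3 -15.2 -14.5 -13.3 -12.6  -7.8  -7.1  -6.5  -5.9  -5.2   3.5   4.2
   4.8   5.5   6.1   6.7   7.3   8. ]
  lip 55 [-15.2 -14.5 -13.8 -12.6  -7.8  -7.1  -6.4  -5.8  -5.2   2.8   3.5   4.1
   4
[... 866 characters left out ...]
.4   3.3
   5.1   6.4   8.5]
w8 torque world [-0.368  2.139  0.037] F [-6.81 -1.31  6.73] tool yaw 8.25 tool z [-1.6e-03 -2.0e-04 -1.0e+00]
  top 12 295 [-4.68  4.87]
  top 20 309 [-4.59  4.84]
  top 28 329 [-4.52  5.2 ]
  top 36 332 [-4.45  5.13]
  top 42 332 [-4.06  4.69]
  lip 52 [-14.4 -13.7 -13.1 -12.5 -11.9 -11.2  -6.7  -6.1  -5.4  -4.9   3.9   4.6
   5.7   6.4   6.9   7.5   8.7]
  lip 55 [-14.4 -13.7 -12.4 -11.8  -7.3  -6.   -4.9  -4.3  -0.5   0.8   3.9   5.2
   6.3   6.9   8.1   8.7]
  lip 58 [-14.9 -13.1 -11.8  -9.9  -7.3  -5.4  -3.   -1.1   1.4   3.9   5.1   6.3
   7.5   8.7  10.8]
  lip 60 [-14.9 -13.6 -12.4 -10.5  -8.4  -6.6  -4.7  -2.9  -1.1   0.8   2.6   4.4
   6.2   8.    9.6]
```

Run:
```python
from h import *
import pickle
for n in("w4","w5","w6","w8"):
    s,im,D=pickle.load(open(f"pics/{n}.pkl","rb"));K,T=cam("wrist",s);P=cloud(D,K,T)
    Rm=R.from_rotvec(s["tcp_rot"]).as_matrix();h=s["ee_pos"][2]*1000
    L=((P-s["ee_pos"])@Rm)*1000;c={"w4":2.,"w5":-1,"w6":.2,"w8":.2}[n];f={"w4":-.85,"w5":-1.8,"w6":-.24,"w8":.65}[n]
    w=L.reshape(-1,3);k=~np.isnan(w[:,0]);w=w[k];rgb=im.reshape(-1,3)[k]
    x=w[:,0]-c;y=w[:,1]-f;z=h-w[:,2]
    k=(x>50.5)&(x<57.5)&(abs(y)<14)&(z>30)&(z<86)
    print(n,"bins y(stand): n, z10 z90, rgb")
    for a in np.arange(-13,13,1.):
        j=k&(y>=a)&(y<a+1)
        if j.sum()>2: print("  %d n%d z %.0f %.0f %.0f"%(a,j.sum(),*np.percentile(z[j],[10,50,90])),np.median(rgb[j],0).astype(int))
```

```text
w4 bins y(stand): n, z10 z90, rgb
  -13 n10 z 73 74 75 [255 255 255]
  -12 n23 z 31 54 73 [136 119 111]
  -8 n8 z 77 78 78 [255 255 152]
  -7 n16 z 77 78 79 [238 194 109]
  -6 n9 z 75 75 76 [167 125  70]
  -5 n9 z 71 73 74 [171 129  71]
  -4 n16 z 68 69 70 [167 126  69]
  -3 n8 z 65 65 66 [164 121  65]
  -2 n8 z 61 63 64 [230 170 104]
  1 n9 z 70 71 72 [230 220 208]
  2 n9 z 72 73 74 [236 225 204]
  3 n9 z 74 74 75 [217 199 179]
  4 n10 z 76 76 77 [142 130 119]
  5 n17 z 77 78 79 [151 141 129]
  6 n9 z 80 80 81 [158 146 135]
  7 n9 z 80 82 82 [170 156 144]
  8 n9 z 80 81 82 [166 155 142]
  9 n9 z 70 71 71 [165 151 139]
w5 bins y(stand): n, z10 z90, rgb
  -13 n15 z 73 74 75 [255 255 255]
  -12 n29 z 34 64 74 [134 126 116]
  -8 n11 z 77 78 79 [254 225 129]
  -7 n19 z 77 78 79 [255 226 119]
  -6 n15 z 74 76 78 [160 118  65]
  -5 n14 z 71 73 75 [169 126  70]
  -4 n20 z 67 69 71 [171 129  70]
  -3 n10 z 64 65 66 [170 129  71]
  -2 n9 z 63 64 64 [154 113  59]
  -1 n8 z 57 58 60 [157 119  82]
  1 n3 z 70 71 71 [139 129 125]
  2 n3 z 72 72 72 [154 142 130]
  4 n6 z 74 75 77 [152 141 128]
  5
[... 734 characters left out ...]
8 n11 z 80 81 81 [169 156 144]
  9 n10 z 69 70 71 [166 151 138]
w8 bins y(stand): n, z10 z90, rgb
  -13 n12 z 73 74 75 [255 255 248]
  -12 n32 z 45 60 73 [132 122 114]
  -8 n21 z 77 78 79 [232 175 109]
  -7 n22 z 77 78 79 [144 110  61]
  -6 n11 z 74 76 76 [143 107  59]
  -5 n22 z 71 72 74 [145 109  59]
  -4 n15 z 68 69 71 [146 110  68]
  -3 n7 z 65 71 81 [122 105  92]
  -2 n10 z 61 63 83 [148 114 103]
  0 n4 z 72 77 82 [115 107  98]
  2 n18 z 71 72 73 [155 142 129]
  3 n23 z 73 75 75 [155 142 130]
  4 n11 z 76 76 77 [150 137 124]
  5 n22 z 77 78 79 [153 140 128]
  6 n23 z 79 80 81 [165 153 139]
  7 n12 z 80 81 82 [172 158 144]
  8 n12 z 80 81 81 [165 153 141]
  9 n17 z 69 70 71 [162 147 135]
```

The lip profile near the ear shows the slot's rear wall sitting 1 to 2 mm further forward than the foot edges suggested, which agrees with the force. I shift forward again.

Converted, -0.0012 m / 0.75 = -0.0016, -0.001 m / 0.75 = -0.0013.

>>> {"name": "carry_out", "arguments": {
  "targets": [
    {"dr":[0,0,0],"translation":[0,-0.0008,-0.0013],"jaw":-1},
    {"dr":[0,0,0],"translation":[0,-0.0016,-0.0013],"jaw":-1},
    {"dr":[0,0,0],"translation":[0,-0.0016,-0.0013],"jaw":-1}
  ]
}}

```text
t: 7.9
ee_pos: [0.5193, 0.1734, 0.1489]
tcp_rot: [2.056, 2.375, -0.0]
force: [-2.8, -0.2, -5.4]
width: 0.01
finger_force: 30.0
```

```bash
python3 snap.py w9; python3 meas.py w9
```

```text
{'t': 7.9, 'ee_pos': [0.5193, 0.1734, 0.1489], 'tcp_rot': [2.0558, 2.3754, -0.0001], 'joints': [-0.7386, 0.3946, 0.4459, 1.8917, -0.2128, 0.9016, -0.0458], 'width': 0.01, 'force': [-2.7822, -0.1801, -5.3567], 'joint_vel': [0.0013, 0.0013, 0.0009, -0.0041, 0.0003, 0.0037, 0.0029]}
foot mid y_t [1.04847299 0.9576026  0.99139233 1.23586973]
chan outer x_t (63+c) 63.17256910073923
ear 180 56.43546390758074 0.27779979176555414
body side 47.360683950888365 0.2565506916671296
top z_t -12.816178968599221
```

Converted, 0.004 m / 0.75 = 0.0053, 0.002 m / 0.75 = 0.0027.

>>> {"name": "carry_out", "arguments": {
  "targets": [
    {"dr":[0,0,0],"translation":[0,-0.0007,0],"jaw":-1},
    {"dr":[0,0,0],"translation":[0,-0.0007,0.0027],"jaw":-1},
    {"dr":[0,0,0],"translation":[0,-0.0007,0.0053],"jaw":-1}
  ]
}}

```text
t: 8.25
ee_pos: [0.5194, 0.1734, 0.1455]
tcp_rot: [2.056, 2.375, 0.002]
force: [-3.7, -0.9, 8.6]
width: 0.0097
finger_force: 30.0
```

```bash
python3 snap.py w10; python3 meas.py w10
```

```text
{'t': 8.25, 'ee_pos': [0.5194, 0.1734, 0.1455], 'tcp_rot': [2.0556, 2.375, 0.0018], 'joints': [-0.737, 0.3987, 0.4443, 1.895, -0.216, 0.8934, -0.0433], 'width': 0.0097, 'force': [-3.6834, -0.8749, 8.5722], 'joint_vel': [0.0089, 0.0269, -0.0103, 0.0135, -0.0157, -0.0393, 0.014]}
foot mid y_t [0.59803581 0.85922074 0.53053944 0.70001438]
chan outer x_t (63+c) 63.25692564168569
ear 174 56.48482549495096 0.330335264326475
body side 47.365561487442704 0.2864820721374637
top z_t -12.801567989794277
```

Converted, 0.008 m / 0.75 = 0.0107, 0.006 m / 0.75 = 0.008.

>>> {"name": "carry_out", "arguments": {
  "targets": [
    {"dr":[0,0,0],"translation":[0,-0.0004,0.0027],"jaw":-1},
    {"dr":[0,0,0],"translation":[0,-0.0005,0.0053],"jaw":-1},
    {"dr":[0,0,0],"translation":[0,-0.0005,0.008],"jaw":-1},
    {"dr":[0,0,0],"translation":[0,-0.0005,0.0107],"jaw":-1}
  ]
}}

```text
t: 8.7
ee_pos: [0.5193, 0.1735, 0.1375]
tcp_rot: [2.055, 2.375, 0.003]
force: [-1.3, 0.1, 5.6]
width: 0.01
finger_force: 30.0
```

```bash
python3 snap.py w11; python3 meas.py w11
```

```text
{'t': 8.7, 'ee_pos': [0.5193, 0.1735, 0.1375], 'tcp_rot': [2.0554, 2.3747, 0.0026], 'joints': [-0.7335, 0.4093, 0.4403, 1.9016, -0.2226, 0.8765, -0.0381], 'width': 0.01, 'force': [-1.3185, 0.0659, 5.6271], 'joint_vel': [0.0112, 0.0298, -0.0074, 0.0144, -0.016, -0.0399, 0.0123]}
foot mid y_t [0.75278716 1.01203544 1.00363706 0.59471432]
chan outer x_t (63+c) 63.06938632605219
ear 167 56.54226323088493 0.14240361663765055
body side 47.37665962150763 0.31119447138159284
top z_t -12.851471045231698
```

Converted, 0.01 m / 0.75 = 0.0133, 0.008 m / 0.75 = 0.0107.

>>> {"name": "carry_out", "arguments": {
  "targets": [
    {"dr":[0,0,0],"translation":[0,-0.0003,0.0027],"jaw":-1},
    {"dr":[0,0,0],"translation":[0,-0.0003,0.0053],"jaw":-1},
    {"dr":[0,0,0],"translation":[0,-0.0003,0.008],"jaw":-1},
    {"dr":[0,0,0],"translation":[0,-0.0003,0.0107],"jaw":-1},
    {"dr":[0,0,0],"translation":[0,-0.0003,0.0133],"jaw":-1}
  ]
}}

```text
t: 9.25
ee_pos: [0.5188, 0.1733, 0.127]
tcp_rot: [2.056, 2.375, 0.001]
force: [5.0, 1.4, 3.2]
width: 0.0096
finger_force: 30.0
```

Converted, 0.0075 m / 0.75 = 0.01, 0.006 m / 0.75 = 0.008.

>>> {"name": "carry_out", "arguments": {
  "targets": [
    {"dr":[0,0,0],"translation":[0,0,0.002],"jaw":-1},
    {"dr":[0,0,0],"translation":[0,0,0.004],"jaw":-1},
    {"dr":[0,0,0],"translation":[0,0,0.006],"jaw":-1},
    {"dr":[0,0,0],"translation":[0,0,0.008],"jaw":-1},
    {"dr":[0,0,0],"translation":[0,0,0.01],"jaw":-1}
  ]
}}

```text
t: 9.75
ee_pos: [0.5188, 0.1733, 0.1195]
tcp_rot: [2.055, 2.375, 0.001]
force: [5.4, 1.1, 2.7]
width: 0.0095
finger_force: 30.0
```

```bash
python3 snap.py w12; python3 meas.py w12
```

```text
{'t': 9.75, 'ee_pos': [0.5188, 0.1733, 0.1195], 'tcp_rot': [2.0555, 2.3748, 0.0013], 'joints': [-0.7246, 0.4348, 0.4307, 1.9144, -0.2379, 0.8409, -0.0258], 'width': 0.0095, 'force': [5.3981, 1.0506, 2.7142], 'joint_vel': [0.0092, 0.0204, -0.0082, 0.0095, -0.0136, -0.0316, 0.0088]}
foot mid y_t [1.29331228 1.28684062 1.26177542 1.39576904]
chan outer x_t (63+c) 63.3435899797987Traceback (most recent call last):
  File "meas.py", line 9, in <module>
    q=w[(w[:,2]>43)&(w[:,2]<84)&(w[:,0]>47)&(w[:,0]<58)&(abs(w[:,1])<5)&(z>84.5)];print("ear",len(q),q[:,0].max(),np.percentile(q[:,1],[3,97]).mean())
                                                                                                     ~~~~~~~~~~^^
    return umr_maximum(a, axis, None, out, keepdims, initial, where)
ValueError: zero-size array to reduction operation maximum which has no identity
```

Converted, 0.005 m / 0.75 = 0.0067, 0.004 m / 0.75 = 0.0053.

>>> {"name": "carry_out", "arguments": {
  "targets": [
    {"dr":[0,0,0],"translation":[0,0.0004,0.0013],"jaw":-1},
    {"dr":[0,0,0],"translation":[0,0.0004,0.0027],"jaw":-1},
    {"dr":[0,0,0],"translation":[0,0.0004,0.004],"jaw":-1},
    {"dr":[0,0,0],"translation":[0,0.0004,0.0053],"jaw":-1},
    {"dr":[0,0,0],"translation":[0,0.0004,0.0067],"jaw":-1},
    {"dr":[0,0,0],"translation":[0,0.0004,0.0067],"jaw":-1}
  ]
}}

```text
t: 10.4
ee_pos: [0.5189, 0.1733, 0.1143]
tcp_rot: [2.056, 2.375, 0.001]
force: [6.1, 0.2, -0.8]
width: 0.0099
finger_force: 30.0
```

```bash
python3 snap.py w13; sed -i 's/^q=.*"ear".*$//' meas.py; python3 meas.py w13
```

```text
{'t': 10.4, 'ee_pos': [0.5189, 0.1733, 0.1143], 'tcp_rot': [2.0557, 2.3749, 0.0005], 'joints': [-0.7216, 0.4427, 0.4277, 1.9171, -0.2425, 0.8314, -0.0221], 'width': 0.0099, 'force': [6.052, 0.2424, -0.808], 'joint_vel': [0.0002, -0.0013, -0.0001, 0.0016, 0.0012, 0.0016, -0.0027]}
foot mid y_t [1.58830408 1.18501835 1.52249829 1.26027378]
chan outer x_t (63+c) 63.11258991639478
body side 47.35728451983438 0.3562394511437561
top z_t -12.849672286828845
```

Converted, 0.0017 m / 0.75 = 0.0023, 0.0012 m / 0.75 = 0.0016.

>>> {"name": "carry_out", "arguments": {
  "targets": [
    {"dr":[0,0,0],"translation":[0,0.0004,0.0008],"jaw":-1},
    {"dr":[0,0,0],"translation":[0,0.0005,0.0016],"jaw":-1},
    {"dr":[0,0,0],"translation":[0,0.0005,0.0023],"jaw":-1}
  ]
}}

```text
t: 10.75
ee_pos: [0.5192, 0.1733, 0.1127]
tcp_rot: [2.056, 2.375, 0.0]
force: [4.3, 0.9, 2.5]
width: 0.01
finger_force: 30.0
```

Converted, 0.0008 m / 0.75 = 0.0011, 0.0004 m / 0.75 = 0.0005.

>>> {"name": "carry_out", "arguments": {
  "targets": [
    {"dr":[0,0,0],"translation":[0,0,0.0005],"jaw":-1},
    {"dr":[0,0,0],"translation":[0,0,0.0011],"jaw":-1}
  ]
}}

```text
t: 10.95
ee_pos: [0.5192, 0.1733, 0.1119]
tcp_rot: [2.056, 2.375, 0.0]
force: [5.5, 1.1, 2.2]
width: 0.0102
finger_force: 30.0
```

Underside is now about 24.8 mm and the drag is steady near 4 N. I go on in 0.3 to 0.4 mm steps.

Converted, 0.0004 m / 0.75 = 0.0005.

>>> {"name": "carry_out", "arguments": {
  "targets": [
    {"dr":[0,0,0],"translation":[0,0,0.0005],"jaw":-1}
  ]
}}

```text
t: 11.05
ee_pos: [0.5192, 0.1733, 0.1115]
tcp_rot: [2.056, 2.375, 0.0]
force: [5.5, 0.8, 1.7]
width: 0.01
finger_force: 30.0
```

Converted, 0.0003 m / 0.75 = 0.0004.

>>> {"name": "carry_out", "arguments": {
  "targets": [
    {"dr":[0,0,0],"translation":[0,0,0.0004],"jaw":-1}
  ]
}}

```text
t: 11.15
ee_pos: [0.5192, 0.1734, 0.1112]
tcp_rot: [2.056, 2.375, 0.001]
force: [5.8, 1.0, 2.7]
width: 0.01
finger_force: 30.0
```

>>> {"name": "carry_out", "arguments": {
  "targets": [
    {"dr":[0,0,0],"translation":[0,0,0.0004],"jaw":-1}
  ]
}}

```text
t: 11.25
ee_pos: [0.5192, 0.1733, 0.1109]
tcp_rot: [2.056, 2.375, 0.0]
force: [4.7, 1.3, 1.9]
width: 0.0099
finger_force: 30.0
```

Converted, 0.0003 m / 0.75 = 0.0004.

>>> {"name": "carry_out", "arguments": {
  "targets": [
    {"dr":[0,0,0],"translation":[0,0,0.0004],"jaw":-1}
  ]
}}

```text
t: 11.35
ee_pos: [0.5192, 0.1733, 0.1106]
tcp_rot: [2.056, 2.375, 0.0]
force: [5.2, 0.6, 3.0]
width: 0.0095
finger_force: 30.0
```

Converted, 0.0003 m / 0.75 = 0.0004.

>>> {"name": "carry_out", "arguments": {
  "targets": [
    {"dr":[0,0,0],"translation":[0,0,0.0004],"jaw":-1}
  ]
}}

```text
t: 11.45
ee_pos: [0.5193, 0.1733, 0.1105]
tcp_rot: [2.056, 2.375, 0.001]
force: [2.9, -0.5, 11.2]
width: 0.0098
finger_force: 30.0
```

Converted, 0.0003 m / 0.75 = 0.0004.

>>> {"name": "carry_out", "arguments": {
  "targets": [
    {"dr":[0,0,0],"translation":[0,0,0.0004],"jaw":-1}
  ]
}}

```text
t: 11.55
ee_pos: [0.5193, 0.1734, 0.1105]
tcp_rot: [2.056, 2.375, 0.001]
force: [0.2, -0.4, 17.1]
width: 0.0098
finger_force: 30.0
```

There is contact at z = 0.1105, with about 15 N above the drag, shared by both stops. I relieve slightly, then check level before releasing.

Converted, -0.0003 m / 0.75 = -0.0004.

>>> {"name": "carry_out", "arguments": {
  "targets": [
    {"dr":[0,0,0],"translation":[0,0,-0.0004],"jaw":-1}
  ]
}}

```text
t: 11.65
ee_pos: [0.5192, 0.1733, 0.1106]
tcp_rot: [2.056, 2.375, 0.001]
force: [4.4, 0.8, 3.0]
width: 0.0101
finger_force: 30.0
```

>>> {"name": "carry_out", "arguments": {
  "targets": [
    {"dr":[0,0,0],"translation":[0,0,0],"jaw":-0.3},
    {"dr":[0,0,0],"translation":[0,0,0],"jaw":0},
    {"dr":[0,0,0],"translation":[0,0,0],"jaw":0},
    {"dr":[0,0,0],"translation":[0,0,0],"jaw":0}
  ]
}}

```text
t: 12.05
ee_pos: [0.5186, 0.1732, 0.1101]
tcp_rot: [-2.056, -2.375, 0.001]
force: [0.2, -0.6, -0.7]
width: 0.0384
finger_force: 0.0
```

```bash
python3 snap.py w14; python3 meas.py w14
python3 - <<'E'
from h import *
import pickle
for n in("w13","w14"):
    s,im,D=pickle.load(open(f"pics/{n}.pkl","rb"));K,T=cam("wrist",s);P=cloud(D,K,T)
    Rm=R.from_rotvec(s["tcp_rot"]).as_matrix();w=(((P-s["ee_pos"])@Rm)*1000).reshape(-1,3)
    for a in range(12,48,7):
        q=w[(w[:,2]<-8)&(w[:,2]>-17)&(w[:,0]>a)&(w[:,0]<a+7)&(abs(w[:,1])<9)];print(a,len(q),np.median(q[:,2]).round(2),np.percentile(q[:,1],[3,97]).round(2),"z",(s["ee_pos"][2]*1000-np.median(q[:,2])).round(2))
E
```

```text
{'t': 12.05, 'ee_pos': [0.5186, 0.1732, 0.1101], 'tcp_rot': [-2.0556, -2.3752, 0.0013], 'joints': [-0.7192, 0.4493, 0.4251, 1.9192, -0.2462, 0.8247, -0.0189], 'width': 0.0384, 'force': [0.1583, -0.6468, -0.7482], 'joint_vel': [0.0004, -0.0004, 0.001, -0.0049, -0.0009, -0.0013, -0.0002]}
foot mid y_t [1.66905339 1.9089259  1.61594249 1.7729632 ]
chan outer x_t (63+c) 63.300892717450935
body side 47.37890986269932 1.0411926911730278
top z_t -13.344493509079767
12 355 -12.89 [-4.68  4.85] z 127.21
19 351 -12.8 [-4.6   4.81] z 127.12
26 383 -12.93 [-4.54  5.21] z 127.26
33 389 -12.88 [-4.47  5.17] z 127.2
40 413 -12.79 [-4.42  5.07] z 127.11
47 41 -10.8 [-3.21  3.78] z 125.12
12 352 -13.4 [-3.79  5.69] z 123.49
19 366 -13.36 [-3.72  5.66] z 123.45
26 364 -13.39 [-3.67  5.59] z 123.48
33 370 -13.41 [-3.61  5.53] z 123.5
40 419 -13.21 [-3.6   5.52] z 123.3
47 53 -10.72 [-2.55  4.7 ] z 120.81
```

The plate is level and its underside is at about 23.4 mm against stops seen at 23.8. I retreat straight up.

Converted, -0.14 m / 0.75 = -0.1867, -0.11 m / 0.75 = -0.1467.

>>> {"name": "carry_out", "arguments": {
  "targets": [
    {"dr":[0,0,0],"translation":[0,0.0011,-0.0133],"jaw":0},
    {"dr":[0,0,0],"translation":[0,0.0011,-0.04],"jaw":0},
    {"dr":[0,0,0],"translation":[0,0.0011,-0.0933],"jaw":0.5},
    {"dr":[0,0,0],"translation":[0,0.0011,-0.1467],"jaw":1},
    {"dr":[0,0,0],"translation":[0,0.0011,-0.1867],"jaw":1},
    {"dr":[0,0,0],"translation":[0,0.0011,-0.1867],"jaw":1},
    {"dr":[0,0,0],"translation":[0,0.0011,-0.1867],"jaw":1}
  ]
}}

```text
t: 12.8
ee_pos: [0.5198, 0.1735, 0.2511]
tcp_rot: [2.056, 2.375, 0.002]
force: [-0.0, 0.4, -0.5]
width: 0.0839
finger_force: 0.0
```

```bash
python3 snap.py w15
python3 - <<'E'
from h import *
import pickle
s,im,D=pickle.load(open("pics/w15.pkl","rb"));K,T=cam("wrist",s);P=cloud(D,K,T).reshape(-1,3)
q=P[(P[:,2]>.11)&(P[:,2]<.14)&(abs(P[:,0]-.52)<.05)&(abs(P[:,1]-.173)<.08)];r=cv2.minAreaRect((q[:,:2]*1000).astype(np.float32));print(len(q),np.median(q[:,2]),r)
E
```

```text
{'t': 12.8, 'ee_pos': [0.5198, 0.1735, 0.2511], 'tcp_rot': [2.0557, 2.3753, 0.0019], 'joints': [-0.7788, 0.2734, 0.4825, 1.7911, -0.1407, 1.1098, -0.1049], 'width': 0.0839, 'force': [-0.0398, 0.3617, -0.489], 'joint_vel': [0.0035, 0.0266, -0.0052, 0.023, -0.005, -0.0097, 0.0044]}
1397 0.12342640602726995 ((519.6477661132812, 174.02255249023438), (10.807811737060547, 93.29949188232422), 8.323225021362305)
```

View pics/w15.png

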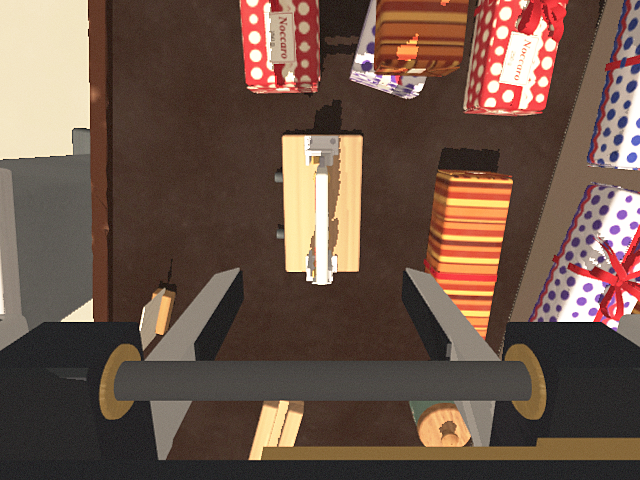

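The plate stands in both channels as a white strip from (321,165) to (321,270), square to the foot, with its top at 123.4 mm. The gripper is clear, so I hand in.

```bash
python3 -c "
from plant import arm
print(arm.hand_in())"
```

```text
the job is handed in; nothing more can be done
None
```

I fitted the chocolate-bar plate into the stand, picture to the front: its underside measures 23.4 mm high against stops seen at about 23.8 mm, the gripper is clear, and the job was handed in at about 13 s (no verdict came back).

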